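# Stand the oiled show houses in the display stands routed for them

### The arm

A 6-joint arm with a two-finger parallel gripper is mounted at the origin on a cart in front of the work surface, level with it; the furniture and walls round the work are solid. World frame = base frame: x ahead of the robot, y to its left, z up, the work surface at z = 0. Lengths are in m, angles in rad, forces in N, time in s.
With the tool pointing down it reaches from about 0.375 to 0.9 m from the base axis. Payload 3.1 kg.
Tool frame: the origin (TCP) lies at the very end of the fingers, on their centre line; the grasp point (between the pads) lies 19 mm behind it; z points along the fingers, y is the line along which they close (so a half turn about z gives the same grasp; the last joint's range is limited). The gripper opens to 87 mm and grips with 3 to 60 N. Pads are 19 mm wide; open, the fingers measure 117 mm over their backs; the gripper's body (75 mm by 190 mm) begins 51 mm behind the grasp point.
Start: joints at [-1.464, 0.527, 1.433, -0, 1.181, -0.178], TCP at [0.176, -0.6, 0.223] pointing down, gripper open.
Joint ranges: [-3.08, 3.08], [-0.75, 2.2], [0.22, 2.44], [-1.43, 4.57], [0, 2.65], [-2.85, 2.85]. Speed limits (rad/s): [2.79, 2.79, 3.14, 3.14, 3.14, 3.14].

### API

Orientations are given as a unit quaternion [x, y, z, w].
In Python, from rig import robot gives the robot as it stands. The module is installed in compiled form; this text tells all that it offers.
- The arm moves only by the tool servo_tool, never from a script. Its argument "rows" is one flat list of numbers, 5 for each row, row after row: the closure, from -1 (fully open) to 1 (shut), so that 0 is half open, then the shift along the tool's x, y, z in m, then the turn about the tool's z in degrees. A call has 1 to 5 rows; each row shifts and turns the commanded pose from where the row before left it, along the tool's axes as they then stand; what a row does not reach is not made up. A row lasts 1/12 s, in which the tool goes at most 41.7 mm and 7.16 degrees, less where a joint would pass 70% of its speed; a pose out of reach is approached as far as the arm can. A call with a gripper value outside its range is refused whole. The fingers move at their own pace and stop on an object; "newtons" is the grip in N (left out, the last holds). Time passes only in rows, so rows that do not move let the fingers close. It gives the time, the measured TCP pose, the force, the opening and the grip force at its end, in the units of the state.
- robot.get_obs(): the state, without advancing time (a new reading comes with each control period).
- robot.camera(name): name is "scene" or "top"; returns a dict with "pixels" (400x640x3 uint8, red, green, blue), "intrinsics" (3x3 intrinsics, pixels), "rvec" (rotation vector, rad) and "tvec" (3), from world to camera coordinates, as OpenCV has them. Camera axes: x right, y down, z forward; pixel columns grow to the right and rows downward; lengths in m; the calibration is good to about 2 mm. A picture is of the moment at which its call begins. There is no depth.
- robot.hand_in(): hands the job in; it is judged then, once.
Trained networks look in a picture, given as the dict that the camera call returned (one of the last four; its "shot" number tells which), for a name from the list of things; names that differ only in an ending like _2 or _b are one class to them, and where a whole thing is asked for, a point or a joint stands for the part that bears it (a point fixed in the world has none). Each returns a list of dicts, best first, with "score" (0 to 1); they miss things now and then, are a little off and sometimes report something else, mostly with a low value. They report only what shows in the picture. A call takes as long as a camera call.
- robot.spot_in(picture, query): "at" ([x, y, z] in m, in world coordinates, good to about 4 mm: the middle of the surface that is visible of it).
- robot.outline_of(picture, query): "region" (400x640 bool, what is visible of it).
- robot.place_of(picture, query): "at" ([x, y, z] in m, in world coordinates, good to about 4 mm: a listed point, or the origin of a listed thing).
The state is a dict: "time": time; "q": joint angles; "joint_velocities": joint speeds; "joint_torque": joint torques, N m; "position": TCP position; "tool_rot": TCP orientation; "ft_force": force on the tool from outside, world axes, zero at the start; "moment": the same for the moment, N m; "grip_width": finger opening in m; "grip_force": force on a finger pad.
Only numpy, scipy, OpenCV 4.12 (cv2) and the standard library are available. Lean on these libraries where they do the work, as an engineer would, in place of code of your own. Each camera call takes 0.05 s, during which the arm holds its last target. There are 200 camera calls.

### The job

Set out the stall's show pieces: stand each of the four oiled buildings from the front right of the table (long house, short house, square house, round tower) upright in the display stand on the left whose recess is cut for its foot, so that it sits fully down on the felt and cannot be knocked over by customers. Leave the pale jar and the sanding block where they are.

Things in the scene. Friction and masses are not known exactly. Their poses are not given: they have to be found in the camera images.
- long_house_mid (a point): The longest of the four oiled wooden toy houses: 101 (its x, along the ridge) x 56 x 128 mm high; foot 95 x 50 mm; walls up to the eaves at 83 mm height, where it is 56 mm wide, then a steep gable roof with a chimney. 0.09 kg. In the row its ridge runs left to right, with close neighbours beside it. Point at its centre, 64 mm above its underside; z up.
- short_house_mid (a point): Shorter and lower oiled toy house with a gable roof: 86 (its x, along the ridge) x 52 x 99 mm high; foot 80 x 46 mm; eaves at 60 mm height, where it is 52 mm wide. 0.09 kg. In the row its ridge runs left to right, with close neighbours beside it. Point at its centre, 49.5 mm above its underside; z up.
- square_house_mid (a point): Oiled toy house on a nearly square plan: 58 (its x, along the ridge) x 56 x 125 mm high; foot 52 x 50 mm; eaves at 85 mm height, where it is 58 x 56 mm. 0.09 kg. Point at its centre, 62.5 mm above its underside; z up.
- tower_mid (a point): Round oiled toy tower with a pointed roof: 128 mm high, foot 38 mm in diameter, widening to 46 mm at the eaves at 100 mm height. 0.06 kg. Point at its centre, 64 mm above its underside; z up.
- long_stand_seat (a point): Low wooden display stand, the longest, with an oblong recess 103 (its x) x 58 mm; outside 127 x 82 mm. It is fixed, 24 mm high, its rim about 9 mm wide; the recess is open at the top, 14 mm deep, its mouth chamfered by 3 mm, with grey felt on the floor. Point at the centre of the recess floor, 10 mm above the table; z up.
- short_stand_seat (a point): Low wooden display stand, with a shorter oblong recess 88 (its x) x 54 mm; outside 112 x 78 mm. It is fixed, 24 mm high, its rim about 9 mm wide; the recess is open at the top, 14 mm deep, its mouth chamfered by 3 mm, with grey felt on the floor. Point at the centre of the recess floor, 10 mm above the table; z up.
- square_stand_seat (a point): Low wooden display stand, with a nearly square recess 60 (its x) x 58 mm; outside 84 x 82 mm. It is fixed, 24 mm high, its rim about 9 mm wide; the recess is open at the top, 14 mm deep, its mouth chamfered by 3 mm, with grey felt on the floor. Point at the centre of the recess floor, 10 mm above the table; z up.
- round_stand_seat (a point): Low wooden display stand, the smallest, with a round recess 46 mm in diameter; outside 70 x 70 mm. It is fixed, 24 mm high, its rim about 9 mm wide; the recess is open at the top, 14 mm deep, its mouth chamfered by 3 mm, with grey felt on the floor. Point at the centre of the recess floor, 10 mm above the table; z up.
- jar_mid (a point): Turned pale wooden jar with a knob, 47 mm in diameter, 73 mm high, standing behind and between the buildings; not part of the set. The trays and stock behind the work are up to 150 mm high (175 mm at the back). Point at its centre, half-way up.
- block_mid (a point): Cork and wood sanding block, 39 (its x) x 65 x 28 mm high, lying between the stands; not part of the set. Point at its centre, 14 mm above the table.

How it is judged:
By the outcome, as a careful person would: the job done as asked, in the order asked, and still so for the second after the job is handed in, with the robot touching nothing.
It also fails if it takes over 112 s, if anything falls off the work surface, if the arm or the gripper's body presses on something with over 40 N, if the wrist force passes 120 N, or if a joint passes its speed limit or range.

## Working session

There is one attempt and no reset: what is moved stays moved. The work goes in short steps, Python scripts to look and compute and a tool call to move; the robot and the scene stay as the last step left them, time stands still between calls to the robot, and variables do not carry over. Pictures are saved under pics/ and viewed, at most 14 in all, crops included, and the job is handed in when it is done.

Besides the shell and the picture viewer there is one more tool, called after "Emit:" in YAML: its name, and indented under it one key for each argument. servo_tool: Moves the arm, as the interface text tells. Its arguments: {"type":"object","properties":{"rows":{"type":"array","items":{"type":"number"}},"newtons":{"type":"number"}},"required":["rows"]}

```bash
mkdir -p pics
python3 - <<'E'
from rig import robot
import cv2,numpy as np
np.set_printoptions(precision=4,suppress=True)
o=robot.get_obs();print(o['time'],o['position'],o['tool_rot'],o['grip_width'])
N="long_house_mid short_house_mid square_house_mid tower_mid long_stand_seat short_stand_seat square_stand_seat round_stand_seat jar_mid block_mid".split()
for c in("top","scene"):
    p=robot.camera(c);cv2.imwrite(f"pics/{c}0.png",p["pixels"][...,::-1])
    print(c,p["intrinsics"].ravel(),p["rvec"],p["tvec"])
    for n in N:
        print(n,[(np.round(d["at"],4),round(d["score"],2)) for d in robot.place_of(p,n)[:2]])
E
```

```text
0.0 [ 0.1756 -0.5991  0.2216] [ 0.9899  0.1419  0.0001 -0.0011] 0.08712548469333267
top [402.0741   0.     319.1459   0.     402.0741 202.1363   0.       0.
   1.    ] [ 2.1631 -2.224   0.0493] [0.006  0.5481 1.1137]
long_house_mid [(array([ 0.4601, -0.0636,  0.0641]), 0.9), (array([0.4798, 0.1864, 0.0091]), 0.65)]
short_house_mid [(array([ 0.4542, -0.4222,  0.0493]), 0.9)]
square_house_mid [(array([ 0.4429, -0.3062,  0.0641]), 0.88)]
tower_mid [(array([ 0.4597, -0.1892,  0.0673]), 0.75)]
long_stand_seat [(array([0.4749, 0.0588, 0.0085]), 0.84)]
short_stand_seat [(array([ 0.4451, -0.3047,  0.0632]), 0.21)]
square_stand_seat [(array([0.4697, 0.3872, 0.0138]), 0.57)]
round_stand_seat [(array([0.6589, 0.1688, 0.0076]), 0.78)]
jar_mid [(array([ 0.5496, -0.1311,  0.0377]), 0.54)]
block_mid [(array([0.4556, 0.2857, 0.0176]), 0.71)]
scene [469.1112   0.     318.0194   0.     469.1112 196.6348   0.       0.
   1.    ] [ 0.8243 -2.3972  1.2435] [0.413  0.2577 1.1634]
long_house_mid [(array([ 0.465 , -0.0638,  0.0639]), 0.6), (array([0.6606, 0.1681, 0.0077]), 0.41)]
short_house_mid []
square_house_mid [(array([ 0.4463, -0.3033,  0.0623]), 0.51)]
tower_mid [(array([ 0.4563, -0.1839,  0.0618]), 0.64)]
long_stand_seat [(array([0.479 , 0.0619, 0.0113]), 0.95)]
short_stand_seat [(array([0.4807, 0.1849, 0.0056]), 0.65), (array([0.4763, 0.0663, 0.0118]), 0.65)]
square_stand_seat []
round_stand_seat [(array([0.6607, 0.1656, 0.0075]), 0.88)]
jar_mid [(array([ 0.5509, -0.1279,  0.0338]), 0.51)]
block_mid [(array([0.4536, 0.2893, 0.0114]), 0.82)]
```

View pics/top0.png

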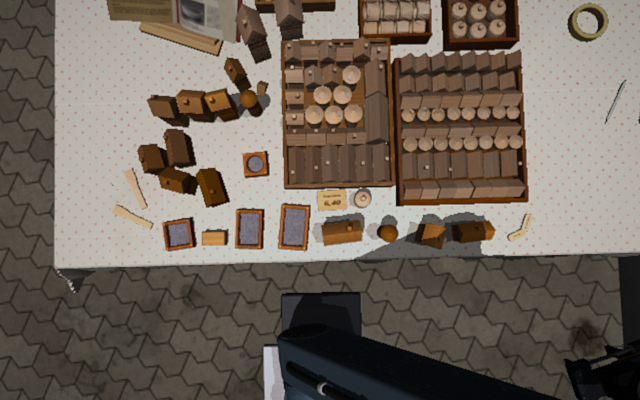

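View pics/scene0.png

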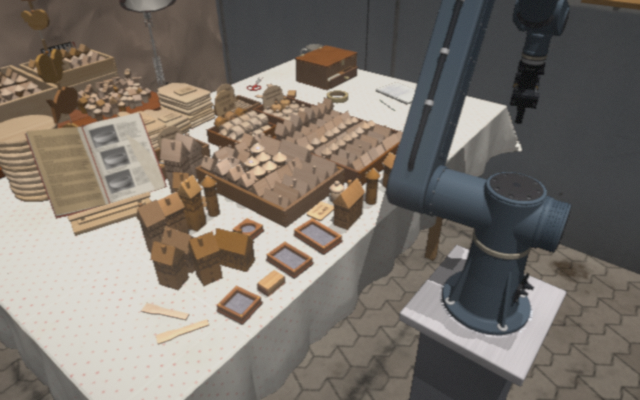

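Top view: the row holds, left to right, the long house (342,232), tower (388,232), square house (432,234, turned) and short house (474,231). The stands are square (178,234), short (250,228), long (295,227) and round (256,163). Next I'll refine the poses by fitting silhouettes.

```bash
cat > fit.py <<'E'
from rig import robot
import cv2,numpy as np
from scipy.optimize import minimize
np.set_printoptions(precision=4,suppress=True)
def rect(a,b,z): return [(s*a/2,t*b/2,z) for s in(-1,1) for t in(-1,1)]
def circ(d,z): return [(d/2*np.cos(t),d/2*np.sin(t),z) for t in np.arange(0,6.28,.3)]
def house(l,w,fl,fw,e,h): return np.array(rect(fl,fw,0)+rect(l,w,e)+[(-l/2,0,h),(l/2,0,h)])
M=dict(long_house_mid=house(.101,.056,.095,.050,.083,.118),short_house_mid=house(.086,.052,.08,.046,.06,.092),
 square_house_mid=house(.058,.056,.052,.05,.085,.117),tower_mid=np.array(circ(.038,0)+circ(.046,.1)+[(0,0,.128)]),
 long_stand_seat=np.array(rect(.127,.082,0)+rect(.127,.082,.024)),short_stand_seat=np.array(rect(.112,.078,0)+rect(.112,.078,.024)),
 square_stand_seat=np.array(rect(.084,.082,0)+rect(.084,.082,.024)),round_stand_seat=np.array(rect(.07,.07,0)+rect(.07,.07,.024)),
 block_mid=np.array(rect(.039,.065,0)+rect(.039,.065,.028)))
def hull(p,P,v,S=8):
    c,s=np.cos(v[2]),np.sin(v[2]); W=P@np.array([[c,s,0],[-s,c,0],[0,0,1]])+[v[0],v[1],v[3] if len(v)>3 else 0]
    u=cv2.projectPoints(W,p["rvec"],p["tvec"],p["intrinsics"],None)[0]
    return cv2.convexHull(u.astype(np.float32))
def fit(p,name,reg,v0):
    ys,xs=np.nonzero(reg);y0,x0=max(ys.min()-12,0),max(xs.min()-12,0)
    r=np.asarray(reg,np.float32)[y0:ys.max()+12,x0:xs.max()+12]
    S=4;R=cv2.resize(r,None,fx=S,fy=S,interpolation=cv2.INTER_LINEAR)>.5
    def cost(d):
        h=(hull(p,M[name],d*[.01,.01,.15])-[x0-.5,y0-.5])*S
        m=np.zeros(R.shape,np.uint8);cv2.fillConvexPoly(m,np.round((h-.5)*16).astype(np.int32),1,shift=4)
        m=m>0;return 1-(m&R).sum()/(m|R).sum()
    best=None
    for a in v0[2]:
        s=np.array([v0[0],v0[1],a])/[.01,.01,.15]
        f=minimize(cost,s,method="Nelder-Mead",options=dict(initial_simplex=s+np.vstack([np.zeros(3),np.eye(3)])))
        if best is None or f.fun<best.fun: best=f
    return best.x*[.01,.01,.15],1-best.fun
E
python3 - <<'E'
from fit import *
H=np.pi/2
g=dict(long_house_mid=(.462,-.064,[H]),short_house_mid=(.454,-.422,[H]),square_house_mid=(.445,-.305,[0.3,-.3,1.2]),tower_mid=(.458,-.187,[0]),
long_stand_seat=(.477,.06,[0]),short_stand_seat=(.48,.186,[0]),square_stand_seat=(.47,.387,[0]),round_stand_seat=(.66,.167,[0]),block_mid=(.455,.287,[0]))
for c in("top","scene"):
    p=robot.camera(c)
    im=cv2.resize(p["pixels"][...,::-1],None,fx=4,fy=4,interpolation=cv2.INTER_CUBIC)
    for n,v in g.items():
        L=[]
        for d in robot.outline_of(p,n)[:3]:
            ys,xs=np.nonzero(d["region"])
            u=cv2.projectPoints(np.array([[v[0],v[1],.03]]),p["rvec"],p["tvec"],p["intrinsics"],None)[0].ravel()
            if abs(xs.mean()-u[0])+abs(ys.mean()-u[1])<25: L.append(d)
        if not L: print(c,n,"none");continue
        x,s=fit(p,n,L[0]["region"],v);print(c,n,x[:2],"yaw",round(np.degrees(x[2]),1),"iou",round(s,3),round(L[0]["score"],2))
        cv2.polylines(im,[((hull(p,M[n],x)+.5)*4).astype(int)],True,(0,255,0),1)
    if c=="top": cv2.imwrite("pics/a1.png",im[760:1060,600:1400]);cv2.imwrite("pics/a2.png",im[820:1020,1240:2040])
    else: cv2.imwrite("pics/a3.png",im[620:1300,820:1620][:600])
E
```

```text
top long_house_mid [ 0.4628 -0.0666] yaw 95.7 iou 0.956 0.79
top short_house_mid [ 0.4549 -0.4218] yaw 95.4 iou 0.955 0.89
top square_house_mid [ 0.4469 -0.3062] yaw -19.5 iou 0.933 0.73
top tower_mid [ 0.4581 -0.189 ] yaw 8.2 iou 0.949 0.6
top long_stand_seat [0.4799 0.0627] yaw -6.0 iou 0.952 0.93
top short_stand_seat [0.4776 0.1868] yaw -3.3 iou 0.884 0.72
top square_stand_seat [0.4679 0.3852] yaw 7.7 iou 0.923 0.97
top round_stand_seat [0.6594 0.167 ] yaw 4.8 iou 0.863 0.83
top block_mid [0.4555 0.2857] yaw -2.0 iou 0.954 0.85
scene long_house_mid [ 0.463  -0.0696] yaw 100.4 iou 0.934 0.62
scene short_house_mid none
scene square_house_mid [ 0.4711 -0.315 ] yaw -61.9 iou 0.481 0.69
scene tower_mid [ 0.4602 -0.1904] yaw 7.7 iou 0.766 0.84
scene long_stand_seat [0.4784 0.0629] yaw -5.3 iou 0.909 0.81
scene short_stand_seat [0.4745 0.1893] yaw -7.2 iou 0.89 0.98
scene square_stand_seat [0.4661 0.3856] yaw 7.1 iou 0.929 0.83
scene round_stand_seat [0.6575 0.1586] yaw 10.9 iou 0.707 0.63
scene block_mid [0.4523 0.2874] yaw 2.0 iou 0.938 0.63
```

View pics/a1.png

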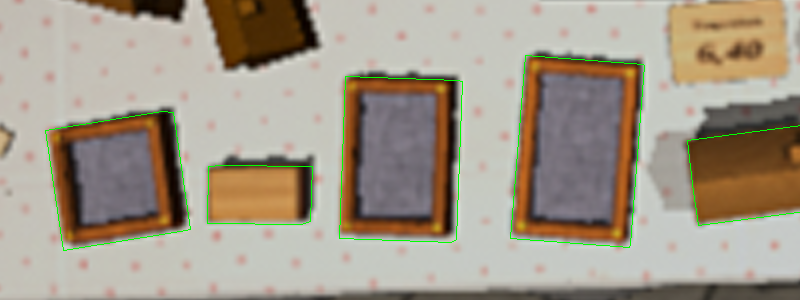

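View pics/a2.png

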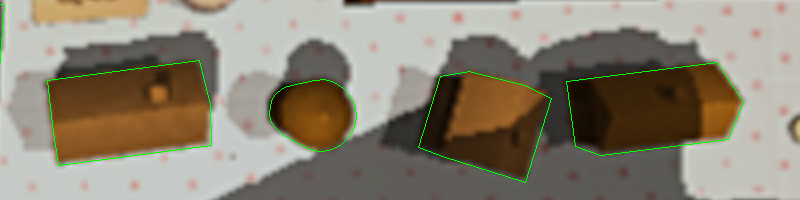

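The overlays fit well: stands at crop (118,178), (400,158) and (578,150), the long house ridge leaning about 7°, and the square house turned about -18°. I'll refine the stand tops by colour and check the tray clearances.

```bash
cat >> fit.py <<'E'
def back(p,u,z):
    R=cv2.Rodrigues(p["rvec"])[0];C=-R.T@p["tvec"];d=R.T@np.linalg.inv(p["intrinsics"])@np.array([u[0],u[1],1.]);return C+d*(z-C[2])/d[2]
E
python3 - <<'E'
from fit import *
D=dict(long_stand_seat=(.127,.082,.479,.0628,-.1),short_stand_seat=(.112,.078,.477,.187,-.08),square_stand_seat=(.084,.082,.467,.3853,.13),round_stand_seat=(.07,.07,.659,.166,.1))
for c in("top","scene"):
    p=robot.camera(c)
    R=cv2.Rodrigues(p["rvec"])[0];print(c,"cam",-R.T@p["tvec"])
    hsv=cv2.cvtColor(p["pixels"],cv2.COLOR_RGB2HSV)
    for n,(l,w,x,y,a) in D.items():
        M[n]=np.array(rect(l,w,.024))
        near=np.zeros((400,640),np.uint8);h=hull(p,np.array(rect(l+.02,w+.02,.024)),(x,y,a));cv2.fillConvexPoly(near,h.astype(np.int32),1)
        m=((hsv[...,0]<22)&(hsv[...,1]>110)&(hsv[...,2]>75)&(near>0)).astype(np.uint8)
        cs=max(cv2.findContours(m,0,2)[0],key=cv2.contourArea);f=np.zeros_like(m);cv2.fillConvexPoly(f,cv2.convexHull(cs),1)
        v,s=fit(p,n,f,(x,y,[a]));print(n,v[:2],round(np.degrees(v[2]),1),round(s,3),m.sum())
    if c=="top":
        for u in((284,188),(390,188),(398,204),(525,202),(284,40),(228,200),(212,205),(197,198),(209,170),(180,130)): print(u,back(p,u,0)[:2],back(p,u,.12)[:2])
E
```

```text
top cam [ 0.4917 -0.014   1.1397]
long_stand_seat [0.4814 0.0632] -6.8 0.946 457
short_stand_seat [0.4793 0.1889] -3.4 0.907 370
square_stand_seat [0.4695 0.3869] 6.9 0.915 319
round_stand_seat [0.6599 0.1678] 4.5 0.892 319
(284, 188) [0.5918 0.0897] [0.5812 0.0788]
(390, 188) [ 0.5833 -0.2114] [ 0.5736 -0.1906]
(398, 204) [ 0.5372 -0.2324] [ 0.5324 -0.2094]
(525, 202) [ 0.5328 -0.5915] [ 0.5285 -0.5307]
(284, 40) [1.0218 0.0797] [0.966  0.0698]
(228, 200) [0.562  0.2497] [0.5546 0.2219]
(212, 205) [0.5491 0.2954] [0.543  0.2628]
(197, 198) [0.5702 0.3378] [0.5619 0.3008]
(209, 170) [0.6493 0.3025] [0.6327 0.2692]
(180, 130) [0.767  0.3842] [0.738  0.3423]
scene cam [-0.1879  0.881   0.8826]
long_stand_seat [0.4724 0.0679] -5.8 0.936 287
short_stand_seat [0.4744 0.1945] -3.0 0.868 231
square_stand_seat [0.4665 0.3887] 6.8 0.834 248
round_stand_seat [0.6524 0.1755] 3.2 0.913 215
```

```bash
cat > plan.py <<'E'
import sys,numpy as np
from rig import robot
from scipy.spatial.transform import Rotation as Ro
def pose():
    o=robot.get_obs();x=Ro.from_quat(o["tool_rot"]).as_matrix()[:,0];return np.array(o["position"]),np.degrees(np.arctan2(x[1],x[0])),o
def main(way,grip):
    p,y,o=pose();print("t",round(o["time"],2),"pos",p.round(4),"yaw",round(y,2),"w",round(o["grip_width"],4),"F",np.round(o["ft_force"],1),"q6",np.round(o["q"],2)[5])
    rows=[]
    for X,Y,Z,A in way:
        t=np.array([X,Y,Z]);dy=A-y;n=int(np.ceil(max(np.linalg.norm(t-p)/.040,abs(dy)/7.0,1)));s=(t-p)/n
        for k in range(n):
            a=np.radians(y+dy*k/n);R=np.array([[np.cos(a),np.sin(a),0],[np.sin(a),-np.cos(a),0],[0,0,-1]])
            rows.append([grip,*np.round(R.T@s,4)+0.,round(-dy/n,2)])
        p,y=t,A
    for i in range(0,len(rows),5): print(", ".join(f"{v:g}" for r in rows[i:i+5] for v in r))
main([tuple(map(float,w.split(","))) for w in sys.argv[2:]],float(sys.argv[1]))
E
python3 plan.py -1 0.463,-0.067,0.20,96
```

```text
t 2.2 pos [ 0.1756 -0.5997  0.2225] yaw 16.32 w 0.0873 F [-0.   0.  -0.2] q6 -0.18
-1, 0.0266, -0.0269, 0.0014, -4.98, -1, 0.0288, -0.0245, 0.0014, -4.98, -1, 0.0308, -0.0219, 0.0014, -4.98, -1, 0.0326, -0.0191, 0.0014, -4.98, -1, 0.0342, -0.0162, 0.0014, -4.98
-1, 0.0355, -0.0132, 0.0014, -4.98, -1, 0.0365, -0.0101, 0.0014, -4.98, -1, 0.0372, -0.0069, 0.0014, -4.98, -1, 0.0377, -0.0036, 0.0014, -4.98, -1, 0.0378, -0.0003, 0.0014, -4.98
-1, 0.0377, 0.0029, 0.0014, -4.98, -1, 0.0373, 0.0062, 0.0014, -4.98, -1, 0.0366, 0.0094, 0.0014, -4.98, -1, 0.0357, 0.0126, 0.0014, -4.98, -1, 0.0345, 0.0156, 0.0014, -4.98
-1, 0.033, 0.0186, 0.0014, -4.98
```

Emit:
servo_tool:
  rows: [-1,0.027,-0.027,0.001,-5,-1,0.029,-0.0245,0.001,-5,-1,0.031,-0.022,0.001,-5,-1,0.0325,-0.019,0.001,-5,-1,0.034,-0.016,0.001,-5]

```text
time: 2.62
position: [0.2664, -0.4318, 0.2176]
tool_rot: [0.935, 0.354, 0.0, 0.0]
ft_force: [1.2, -0.4, -0.0]
grip_width: 0.0871
grip_force: 0.0
```

Emit:
servo_tool:
  rows: [-1,0.0355,-0.013,0.001,-5,-1,0.0365,-0.01,0.001,-5,-1,0.037,-0.007,0.001,-5,-1,0.0375,-0.0035,0.001,-5,-1,0.038,0,0.001,-5]

```text
time: 3.03
position: [0.3564, -0.2656, 0.2128]
tool_rot: [0.836, 0.549, 0.0, 0.0]
ft_force: [1.0, 0.4, 0.6]
grip_width: 0.0869
grip_force: 0.0
```

Emit:
servo_tool:
  rows: [-1,0.0375,0.003,0.001,-5,-1,0.0375,0.006,0.001,-5,-1,0.0365,0.0095,0.001,-5,-1,0.0355,0.0125,0.001,-5,-1,0.0345,0.0155,0.001,-5]

```text
time: 3.45
position: [0.4453, -0.0988, 0.2079]
tool_rot: [0.697, 0.717, 0.0, 0.0]
ft_force: [0.2, -1.3, -0.5]
grip_width: 0.0868
grip_force: 0.0
```

Emit:
servo_tool:
  rows: [-1,0.033,0.0185,0.001,-5,-1,0,0,0,0,-1,0,0,0,0]

```text
time: 3.7
position: [0.4628, -0.0654, 0.2066]
tool_rot: [0.665, 0.746, -0.0, 0.0]
ft_force: [-0.1, -0.2, -0.1]
grip_width: 0.0867
grip_force: 0.0
```

```bash
python3 plan.py -1 0.463,-0.067,0.20,96 0.463,-0.067,0.060,96
python3 - <<'E'
from fit import *
p=robot.camera("scene");im=cv2.resize(p["pixels"][100:250,300:500,::-1],None,fx=4,fy=4,interpolation=cv2.INTER_CUBIC);cv2.imwrite("pics/b1.png",im)
for n,v in dict(short_house_mid=(.454,-.422,[1.6]),square_house_mid=(.446,-.306,[-.3])).items():
    for d in robot.outline_of(p,n)[:1]: print(n,fit(p,n,d["region"],v),d["score"])
E
```

```text
t 3.7 pos [ 0.4628 -0.0654  0.2066] yaw 96.56 w 0.0867 F [-0.1 -0.2 -0.1] q6 -0.49
-1, -0.0017, 0, 0.0066, 0.56, -1, 0, 0, 0.035, -0, -1, 0, 0, 0.035, -0, -1, 0, 0, 0.035, -0, -1, 0, 0, 0.035, -0
```

View pics/b1.png

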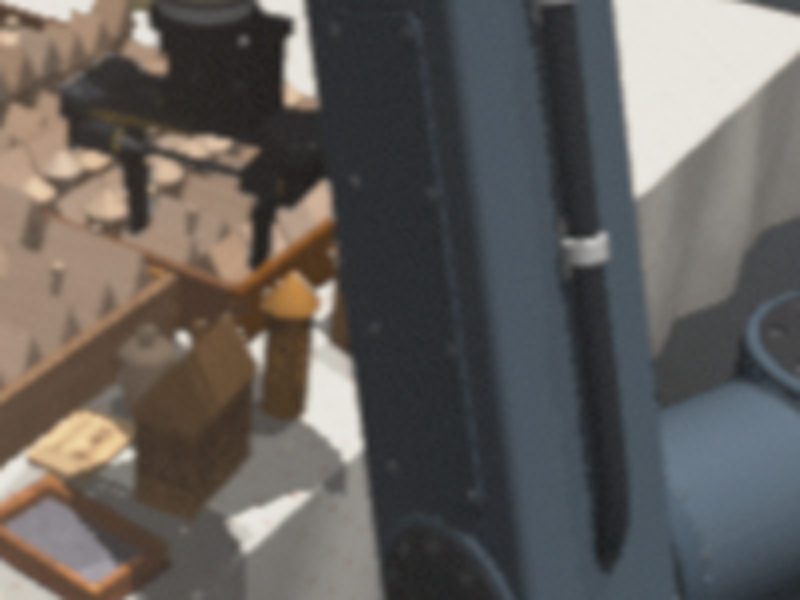

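The crop shows the gripper (about 190,120) above and behind the long house (195,420). Its long side runs along the closing line. I'll descend and grip.

Emit:
servo_tool:
  rows: [-1,-0.0015,0,0.035,0.3,-1,0,0,0.035,0,-1,0,0,0.035,0,-1,0,0,0.03,0,-1,0,0,0.0105,0]

```text
time: 4.27
position: [0.4599, -0.0697, 0.0578]
tool_rot: [0.671, 0.742, -0.001, -0.003]
ft_force: [0.4, 0.3, -0.1]
grip_width: 0.0872
grip_force: 0.0
```

Emit:
servo_tool:
  rows: [0.5,0,0,0,0,0.5,0,0,0,0,0.5,0,0,0,0,0.5,0,0,0,0,0.5,0,0,0,0]
  newtons: 15

```text
time: 4.68
position: [0.4632, -0.0692, 0.0623]
tool_rot: [0.669, 0.743, 0.0, 0.001]
ft_force: [0.2, 0.2, -0.1]
grip_width: 0.0613
grip_force: 0.0
```

Emit:
servo_tool:
  rows: [0.5,0,0,0,0,0.5,0,0,0,0]

```text
time: 4.85
position: [0.463, -0.0689, 0.0621]
tool_rot: [0.669, 0.743, 0.0, 0.001]
ft_force: [-1.1, -1.1, 6.4]
grip_width: 0.0556
grip_force: 15.0
```

```bash
python3 plan.py 0.5
python3 - <<'E'
from fit import *
p=robot.camera("top")
n="long_house_mid"
d=robot.outline_of(p,n)
print([(robot_["score"]) for robot_ in d],[ (q["at"],q["score"]) for q in robot.place_of(p,n)])
E
```

```text
t 4.85 pos [ 0.463  -0.0689  0.0621] yaw 96.03 w 0.0556 F [-1.1 -1.1  6.4] q6 -0.49
[] []
```

```bash
python3 plan.py 0.5 0.463,-0.069,0.12,96 0.480,0.063,0.12,173.8
```

```text
t 5.0 pos [ 0.463  -0.0689  0.0621] yaw 96.04 w 0.0556 F [-1.4 -1.9  6.6] q6 -0.49
0.5, -0.0001, 0, -0.029, 0.02, 0.5, -0.0001, 0, -0.029, 0.02, 0.5, 0.0108, 0.0026, 0, -6.48, 0.5, 0.0104, 0.0038, 0, -6.48, 0.5, 0.0099, 0.0049, 0, -6.48
0.5, 0.0093, 0.006, 0, -6.48, 0.5, 0.0086, 0.007, 0, -6.48, 0.5, 0.0077, 0.0079, 0, -6.48, 0.5, 0.0068, 0.0088, 0, -6.48, 0.5, 0.0058, 0.0095, 0, -6.48
0.5, 0.0047, 0.0101, 0, -6.48, 0.5, 0.0035, 0.0105, 0, -6.48, 0.5, 0.0023, 0.0109, 0, -6.48, 0.5, 0.001, 0.011, 0, -6.48
```

Emit:
servo_tool:
  rows: [0.5,0,0,-0.029,0,0.5,0,0,-0.029,0,0.5,0.011,0.0025,0,-6.5,0.5,0.0105,0.004,0,-6.5,0.5,0.01,0.005,0,-6.5]

```text
time: 5.42
position: [0.4672, -0.0348, 0.1199]
tool_rot: [0.531, 0.847, 0.0, 0.001]
ft_force: [0.4, 0.5, -1.0]
grip_width: 0.0556
grip_force: 15.0
```

Emit:
servo_tool:
  rows: [0.5,0.0095,0.006,0,-6.5,0.5,0.0085,0.007,0,-6.5,0.5,0.0075,0.008,0,-6.5,0.5,0.007,0.009,0,-6.5,0.5,0.006,0.0095,0,-6.5]

```text
time: 5.83
position: [0.4737, 0.0211, 0.1192]
tool_rot: [0.273, 0.962, 0.0, 0.0]
ft_force: [-0.2, 0.2, -1.3]
grip_width: 0.0555
grip_force: 15.0
```

Emit:
servo_tool:
  rows: [0.5,0.0045,0.01,0,-6.5,0.5,0.0035,0.0105,0,-6.5,0.5,0.0025,0.011,0,-6.5,0.5,0.001,0.011,0,-6.5,0.5,0,0,0,0]

```text
time: 6.25
position: [0.4791, 0.0659, 0.1192]
tool_rot: [0.05, 0.999, 0.0, 0.0]
ft_force: [-0.2, 0.0, -0.8]
grip_width: 0.0559
grip_force: 15.0
```

Emit:
servo_tool:
  rows: [0.5,0,0,0,0,0.5,0,0,0,0]

```text
time: 6.42
position: [0.4791, 0.0641, 0.1191]
tool_rot: [0.053, 0.999, -0.0, -0.0]
ft_force: [0.2, -0.2, -0.6]
grip_width: 0.0557
grip_force: 15.0
```

```bash
python3 plan.py 0.5 0.480,0.063,0.087,173.8
python3 - <<'E'
from fit import *
p=robot.camera("scene")
n="long_house_mid"
print([(q["at"],q["score"]) for q in robot.place_of(p,n)])
im=cv2.resize(p["pixels"][150:280,220:420,::-1],None,fx=4,fy=4,interpolation=cv2.INTER_CUBIC);cv2.imwrite("pics/b2.png",im)
E
```

```text
t 6.42 pos [0.4791 0.0641 0.1191] yaw 173.9 w 0.0557 F [ 0.2 -0.2 -0.6] q6 -1.56
0.5, -0.001, -0.001, 0.0321, 0.1
[([0.475, 0.0657, 0.1225], 0.8)]
```

View pics/b2.png

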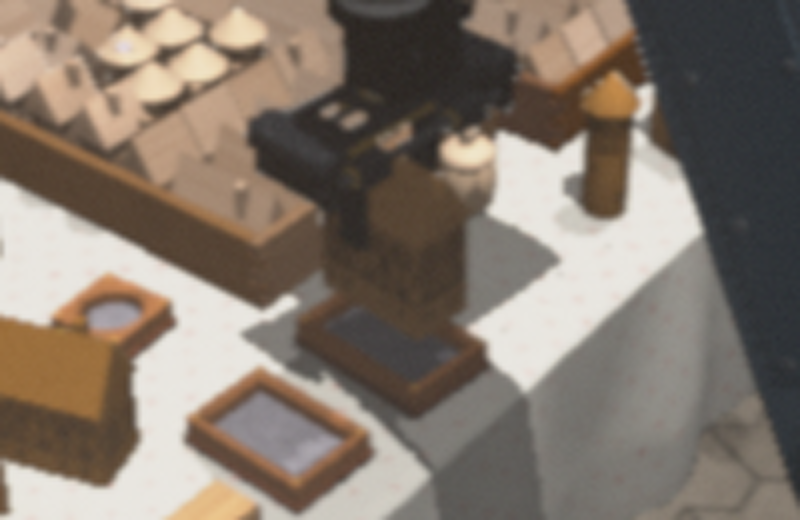

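The scene crop shows the long house (395,250) upright in the grip just above the long stand (390,350). I'll lower it gently.

Emit:
servo_tool:
  rows: [0.5,-0.002,0.001,0.012,0,0.5,0,0,0.012,0,0.5,0,0,0.007,0,0.5,0,0,0.005,0,0.5,0,0,0.004,0]

```text
time: 6.93
position: [0.4811, 0.0647, 0.0785]
tool_rot: [0.053, 0.999, -0.0, -0.0]
ft_force: [0.6, 0.0, -1.7]
grip_width: 0.0554
grip_force: 15.0
```

Emit:
servo_tool:
  rows: [0.5,0,0,0.003,0,0.5,0,0,0.003,0,0.5,0,0,0,0]

```text
time: 7.18
position: [0.4812, 0.065, 0.0728]
tool_rot: [0.052, 0.999, 0.0, -0.0]
ft_force: [-0.5, 0.0, -1.0]
grip_width: 0.0557
grip_force: 15.0
```

Emit:
servo_tool:
  rows: [0.5,0,0,0.0015,0,0.5,0,0,0,0,0.5,0,0,0,0]

```text
time: 7.43
position: [0.4815, 0.0649, 0.0721]
tool_rot: [0.052, 0.999, -0.0, 0.0]
ft_force: [-1.0, -1.6, 2.4]
grip_width: 0.0555
grip_force: 15.0
```

Emit:
servo_tool:
  rows: [-1,0,0,0,0,-1,0,0,0,0,-1,0,0,0,0,-1,0,0,0,0,-1,0,0,0,0]

```text
time: 7.85
position: [0.4814, 0.0651, 0.0715]
tool_rot: [0.052, 0.999, 0.0, -0.0]
ft_force: [-0.4, -0.3, 0.3]
grip_width: 0.0806
grip_force: 0.0
```

Emit:
servo_tool:
  rows: [-1,0,0,0,0,-1,0,0,-0.02,0,-1,0,0,-0.035,0,-1,0,0,-0.035,0,-1,0,0,-0.035,0]

```text
time: 8.27
position: [0.4807, 0.0651, 0.1976]
tool_rot: [0.052, 0.999, 0.0, -0.001]
ft_force: [0.3, 0.5, -0.3]
grip_width: 0.0869
grip_force: 0.0
```

```bash
python3 plan.py -1 0.43,-0.2,0.22,105 0.4549,-0.422,0.20,96
python3 - <<'E'
from fit import *
print([(q["at"],q["score"]) for q in robot.place_of(robot.camera("scene"),"long_house_mid")])
E
```

```text
t 8.27 pos [0.4807 0.0651 0.1976] yaw 174.02 w 0.0869 F [ 0.3  0.5 -0.3] q6 -1.56
-1, 0.0023, -0.0269, -0.0022, 6.9, -1, -0.001, -0.027, -0.0022, 6.9, -1, -0.0042, -0.0267, -0.0022, 6.9, -1, -0.0074, -0.026, -0.0022, 6.9, -1, -0.0104, -0.0249, -0.0022, 6.9
-1, -0.0134, -0.0235, -0.0022, 6.9, -1, -0.0161, -0.0217, -0.0022, 6.9, -1, -0.0186, -0.0196, -0.0022, 6.9, -1, -0.0208, -0.0172, -0.0022, 6.9, -1, -0.0227, -0.0146, -0.0022, 6.9
-1, -0.0368, -0.0056, 0.0033, 1.5, -1, -0.0369, -0.0046, 0.0033, 1.5, -1, -0.0371, -0.0036, 0.0033, 1.5, -1, -0.0371, -0.0027, 0.0033, 1.5, -1, -0.0372, -0.0017, 0.0033, 1.5
-1, -0.0372, -0.0007, 0.0033, 1.5
[([0.4776, 0.066, 0.074], 0.74), ([0.4782, 0.1892, 0.0081], 0.42)]
```

Run:
```python
from fit import *
a=robot.camera("scene");b=robot.camera("top")
A=a["pixels"][90:190,290:490,::-1];B=b["pixels"][150:250,370:570,::-1]
for q in((.537,-.42,.045),(.5495,-.385,.105),(.5495,-.46,.105),(.455,-.422,.05)):
    for p in(a,b): print(q,cv2.projectPoints(np.array([q]),p["rvec"],p["tvec"],p["intrinsics"],None)[0].ravel())
cv2.imwrite("pics/b3.png",cv2.resize(np.vstack([A,B]),None,fx=3,fy=3,interpolation=cv2.INTER_CUBIC))
```

```text
(0.537, -0.42, 0.045) [388.3511 153.0942]
(0.537, -0.42, 0.045) [470.136  201.4021]
(0.5495, -0.385, 0.105) [381.1966 140.9537]
(0.5495, -0.385, 0.105) [464.9072 195.7285]
(0.5495, -0.46, 0.105) [392.4006 132.9986]
(0.5495, -0.46, 0.105) [494.0937 194.9136]
(0.455, -0.422, 0.05) [408.9647 158.6036]
(0.455, -0.422, 0.05) [472.9731 231.6276]
```

View pics/b3.png

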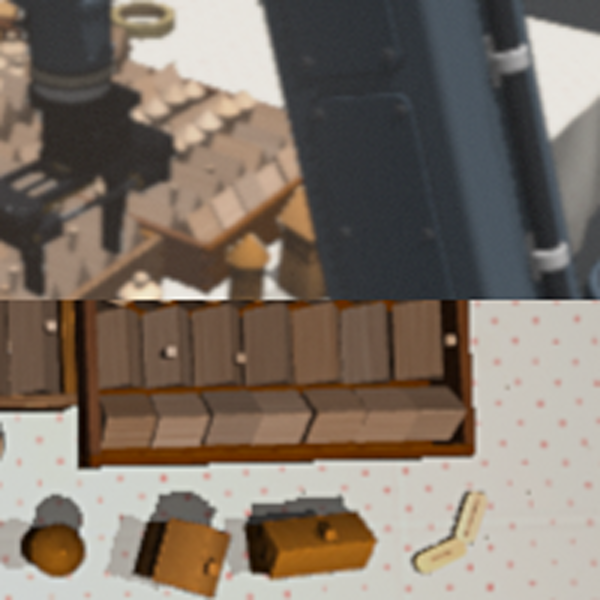

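Run:
```python
from fit import *
a=robot.camera("scene");b=robot.camera("top")
P=[p["intrinsics"]@np.c_[cv2.Rodrigues(p["rvec"])[0],p["tvec"]] for p in(a,b)]
for s,t in(((352.7,160.7),(404,190)),((358.3,170),(404,198.3)),((356.6,171.6),(397,204))):
    X=cv2.triangulatePoints(P[0],P[1],np.array(s),np.array(t));print((X[:3]/X[3]).ravel())
for z in(.06,.08,.1,.12): print(z,[back(b,(404,r),z)[0].round(4) for r in(190,198.3)])
for n,v in dict(short_house_mid=(.454,-.422,[1.6]),square_house_mid=(.446,-.306,[-.3])).items():
    for d in robot.outline_of(b,n)[:1]: print(n,fit(b,n,d["region"],v),d["score"])
```

```text
[0.4577 0.3467 0.6729]
[ 0.5472 -0.2397  0.0587]
[0.4469 0.3597 0.6709]
0.06 [np.float64(0.572), np.float64(0.5497)]
0.08 [np.float64(0.5705), np.float64(0.5486)]
0.1 [np.float64(0.569), np.float64(0.5475)]
0.12 [np.float64(0.5676), np.float64(0.5464)]
short_house_mid (array([ 0.4555, -0.4224,  1.6585]), np.float64(0.95817780147787)) 0.69
square_house_mid (array([ 0.4479, -0.3058, -0.3144]), np.float64(0.9514383227693808)) 0.97
```

```bash
python3 plan.py -1 0.4555,-0.422,0.19,95 0.4555,-0.422,0.036,95
```

```text
t 8.67 pos [0.4801 0.0652 0.1951] yaw 174.01 w 0.0872 F [-0.1 -0.5 -0.5] q6 -1.56
-1, -0.002, -0.0375, 0.0004, 6.08, -1, -0.006, -0.037, 0.0004, 6.08, -1, -0.0099, -0.0362, 0.0004, 6.08, -1, -0.0136, -0.035, 0.0004, 6.08, -1, -0.0173, -0.0333, 0.0004, 6.08
-1, -0.0207, -0.0313, 0.0004, 6.08, -1, -0.0239, -0.0289, 0.0004, 6.08, -1, -0.0268, -0.0262, 0.0004, 6.08, -1, -0.0295, -0.0232, 0.0004, 6.08, -1, -0.0317, -0.02, 0.0004, 6.08
-1, -0.0337, -0.0165, 0.0004, 6.08, -1, -0.0352, -0.0129, 0.0004, 6.08, -1, -0.0364, -0.0091, 0.0004, 6.08, -1, 0, 0, 0.0385, -0, -1, 0, 0, 0.0385, -0
-1, 0, 0, 0.0385, -0, -1, 0, 0, 0.0385, -0
```

Emit:
servo_tool:
  rows: [-1,-0.002,-0.0375,0,6.1,-1,-0.006,-0.037,0,6.1,-1,-0.01,-0.036,0,6.1,-1,-0.0135,-0.035,0,6.1,-1,-0.0175,-0.0335,0,6.1]

```text
time: 9.08
position: [0.4708, -0.1235, 0.1951]
tool_rot: [0.315, 0.949, 0.0, -0.002]
ft_force: [0.4, -0.6, -0.3]
grip_width: 0.0872
grip_force: 0.0
```

Emit:
servo_tool:
  rows: [-1,-0.0205,-0.0315,0,6.1,-1,-0.024,-0.029,0,6.1,-1,-0.027,-0.026,0,6.1,-1,-0.0295,-0.023,0,6.1,-1,-0.0315,-0.02,0,6.1]

```text
time: 9.5
position: [0.461, -0.3109, 0.1949]
tool_rot: [0.554, 0.832, 0.0, -0.002]
ft_force: [0.7, -0.5, -0.9]
grip_width: 0.0868
grip_force: 0.0
```

Emit:
servo_tool:
  rows: [-1,-0.0335,-0.0165,0,6.1,-1,-0.035,-0.013,0,6.1,-1,-0.0365,-0.009,0,6.1,-1,0,0,0,0,-1,0,0,0,0]

```text
time: 9.92
position: [0.4547, -0.4234, 0.1944]
tool_rot: [0.678, 0.735, 0.0, -0.001]
ft_force: [-0.5, 0.0, 0.3]
grip_width: 0.0872
grip_force: 0.0
```

```bash
python3 plan.py -1 0.4555,-0.422,0.15,95 0.4555,-0.422,0.035,95
```

```text
t 9.92 pos [ 0.4547 -0.4234  0.1944] yaw 94.56 w 0.0872 F [-0.5  0.   0.3] q6 -1.01
-1, 0.0007, 0.0005, 0.0222, -0.22, -1, 0.0007, 0.0005, 0.0222, -0.22, -1, 0, 0, 0.0383, -0, -1, 0, 0, 0.0383, -0, -1, 0, 0, 0.0383, -0
```

Emit:
servo_tool:
  rows: [-1,0.0015,0.001,0.035,-0.4,-1,0,0,0.035,0,-1,0,0,0.035,0,-1,0,0,0.03,0,-1,0,0,0.0245,0]

```text
time: 10.33
position: [0.4554, -0.4165, 0.0337]
tool_rot: [0.674, 0.739, 0.001, -0.003]
ft_force: [0.5, -1.2, -0.8]
grip_width: 0.0869
grip_force: 0.0
```

Emit:
servo_tool:
  rows: [0.6,0,0,0,0,0.6,0,0,0,0,0.6,0,0,0,0,0.6,0,0,0,0,0.6,0,0,0,0]

```text
time: 10.75
position: [0.4576, -0.4209, 0.0391]
tool_rot: [0.675, 0.738, -0.0, 0.002]
ft_force: [0.4, -1.4, -0.0]
grip_width: 0.0615
grip_force: 0.0
```

Emit:
servo_tool:
  rows: [0.6,0,0,0,0,0.6,0,0,0,0,0.6,0,0,0,0]

```text
time: 11.0
position: [0.457, -0.4207, 0.0385]
tool_rot: [0.675, 0.738, -0.0, 0.001]
ft_force: [-0.9, 1.0, 6.4]
grip_width: 0.0516
grip_force: 14.7
```

```bash
python3 plan.py 0.6 0.4555,-0.422,0.195,95 0.477,0.189,0.195,176.5
```

```text
t 11.0 pos [ 0.457  -0.4207  0.0385] yaw 95.12 w 0.0516 F [-0.9  1.   6.4] q6 -1.01
0.6, -0.0003, -0.0004, -0.0391, 0.03, 0.6, -0.0003, -0.0004, -0.0391, 0.03, 0.6, -0.0003, -0.0004, -0.0391, 0.03, 0.6, -0.0003, -0.0004, -0.0391, 0.03, 0.6, 0.0379, 0.0047, 0, -5.09
0.6, 0.0374, 0.008, 0, -5.09, 0.6, 0.0365, 0.0113, 0, -5.09, 0.6, 0.0354, 0.0145, 0, -5.09, 0.6, 0.0339, 0.0176, 0, -5.09, 0.6, 0.0322, 0.0205, 0, -5.09
0.6, 0.0303, 0.0233, 0, -5.09, 0.6, 0.0281, 0.0259, 0, -5.09, 0.6, 0.0257, 0.0283, 0, -5.09, 0.6, 0.0231, 0.0305, 0, -5.09, 0.6, 0.0203, 0.0324, 0, -5.09
0.6, 0.0173, 0.0341, 0, -5.09, 0.6, 0.0142, 0.0355, 0, -5.09, 0.6, 0.011, 0.0366, 0, -5.09, 0.6, 0.0077, 0.0374, 0, -5.09, 0.6, 0.0044, 0.038, 0, -5.09
```

Emit:
servo_tool:
  rows: [0.6,0,0,-0.039,0,0.6,0,0,-0.039,0,0.6,0,0,-0.04,0,0.6,0,0,-0.04,0,0.6,0.038,0.0045,0,-5.1]

```text
time: 11.42
position: [0.4626, -0.3933, 0.2045]
tool_rot: [0.642, 0.766, -0.004, 0.013]
ft_force: [2.1, -1.5, 0.5]
grip_width: 0.0515
grip_force: 14.9
```

Emit:
servo_tool:
  rows: [0.6,0.0375,0.008,0,-5.1,0.6,0.0365,0.0115,0,-5.1,0.6,0.0355,0.0145,0,-5.1,0.6,0.034,0.0175,0,-5.1,0.6,0.032,0.0205,0,-5.1]

```text
time: 11.83
position: [0.4635, -0.1888, 0.1951]
tool_rot: [0.455, 0.891, 0.0, -0.0]
ft_force: [0.9, 0.6, -0.6]
grip_width: 0.0514
grip_force: 14.9
```

Emit:
servo_tool:
  rows: [0.6,0.0305,0.0235,0,-5.1,0.6,0.028,0.026,0,-5.1,0.6,0.0255,0.0285,0,-5.1,0.6,0.023,0.0305,0,-5.1,0.6,0.0205,0.0325,0,-5.1]

```text
time: 12.25
position: [0.4702, 0.0025, 0.1952]
tool_rot: [0.247, 0.969, 0.0, 0.0]
ft_force: [0.9, 0.5, -0.3]
grip_width: 0.0514
grip_force: 14.9
```

Emit:
servo_tool:
  rows: [0.6,0.0175,0.034,0,-5.1,0.6,0.014,0.0355,0,-5.1,0.6,0.011,0.0365,0,-5.1,0.6,0.0075,0.0375,0,-5.1,0.6,0.0045,0.038,0,-5.1]

```text
time: 12.67
position: [0.4764, 0.1936, 0.1952]
tool_rot: [0.026, 1.0, 0.0, 0.0]
ft_force: [2.1, -0.0, -1.0]
grip_width: 0.0517
grip_force: 14.9
```

Emit:
servo_tool:
  rows: [0.6,0,0,0,0,0.6,0,0,0,0]

```text
time: 12.83
position: [0.4763, 0.1936, 0.195]
tool_rot: [0.027, 1.0, -0.0, 0.0]
ft_force: [0.4, 0.6, -0.3]
grip_width: 0.0518
grip_force: 14.9
```

```bash
python3 plan.py 0.6 0.4765,0.190,0.085,176.5
python3 - <<'E'
from fit import *
p=robot.camera("scene")
print([(q["at"],q["score"]) for n in("short_house_mid","short_stand_seat") for q in robot.place_of(p,n)])
E
```

```text
t 12.83 pos [0.4763 0.1936 0.195 ] yaw 176.95 w 0.0518 F [ 0.4  0.6 -0.3] q6 -1.35
0.6, -0.0001, -0.0012, 0.0367, 0.15, 0.6, -0.0001, -0.0012, 0.0367, 0.15, 0.6, -0.0001, -0.0012, 0.0367, 0.15
[([0.4778, 0.187, 0.2068], 0.86), ([0.4754, 0.1845, 0.008], 0.51), ([0.476, 0.1891, 0.0088], 0.84)]
```

Emit:
servo_tool:
  rows: [0.6,0,-0.0015,0.0365,0.2,0.6,0,-0.0012,0.0365,0.1,0.6,0,-0.001,0.0365,0.1,0.6,0,0,0,0,0.6,0,0,0,0]

```text
time: 13.4
position: [0.4752, 0.1863, 0.0841]
tool_rot: [0.034, 0.999, -0.001, -0.003]
ft_force: [1.0, 0.7, -0.1]
grip_width: 0.0514
grip_force: 14.9
```

Emit:
servo_tool:
  rows: [0.6,0,0,0.009,0,0.6,0,0,0.009,0,0.6,0,0,0.006,0,0.6,0,0,0.005,0,0.6,0,0,0,0]

```text
time: 13.82
position: [0.4771, 0.1883, 0.0567]
tool_rot: [0.032, 0.999, 0.0, 0.001]
ft_force: [-0.2, 1.7, -0.9]
grip_width: 0.0513
grip_force: 14.9
```

```bash
python3 plan.py 0.6 0.4765,0.190,0.049,176.5
python3 - <<'E'
from fit import *
p=robot.camera("scene")
im=cv2.resize(p["pixels"][180:300,230:390,::-1],None,fx=5,fy=5,interpolation=cv2.INTER_CUBIC);cv2.imwrite("pics/b4.png",im)
E
```

```text
t 13.82 pos [0.4771 0.1883 0.0567] yaw 176.32 w 0.0513 F [-0.2  1.7 -0.9] q6 -1.35
0.6, 0.0008, 0.0017, 0.0077, -0.18
```

View pics/b4.png

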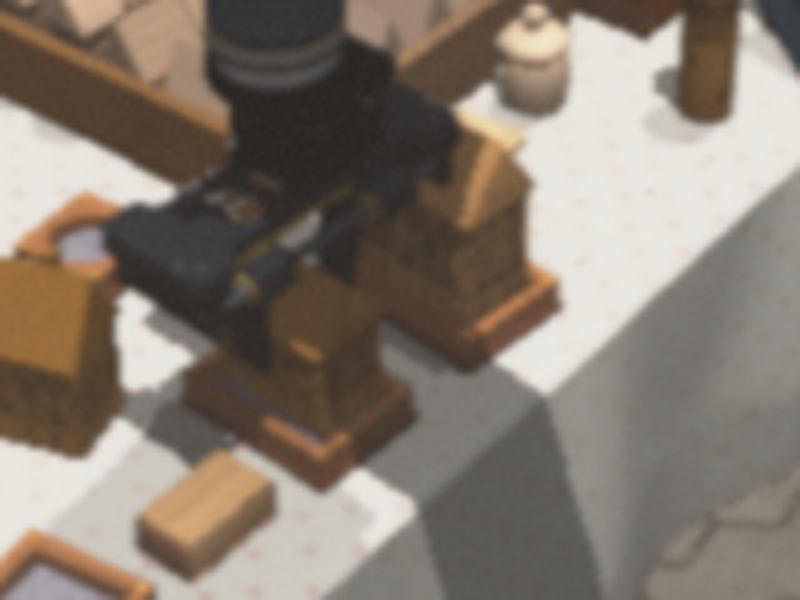

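The crop shows the short house (320,370) entering the short stand. More felt shows on its +y side, so I'll nudge it 2 mm toward +y while lowering.

Emit:
servo_tool:
  rows: [0.6,0.0005,0.002,0,0,0.6,0,0,0.004,0,0.6,0,0,0.003,0,0.6,0,0,0.0015,0,0.6,0,0,0,0]

```text
time: 14.28
position: [0.476, 0.1897, 0.0482]
tool_rot: [0.032, 0.999, -0.0, -0.0]
ft_force: [-0.3, -0.4, 2.4]
grip_width: 0.0515
grip_force: 14.9
```

Seated: z reached 48 mm as expected. Releasing.

Emit:
servo_tool:
  rows: [-1,0,0,0,0,-1,0,0,0,0,-1,0,0,0,0,-1,0,0,0,0,-1,0,0,0,0]

```text
time: 14.7
position: [0.4763, 0.1901, 0.048]
tool_rot: [0.032, 0.999, 0.0, -0.0]
ft_force: [0.6, -0.0, 0.0]
grip_width: 0.077
grip_force: 0.0
```

Emit:
servo_tool:
  rows: [-1,0,0,0,0,-1,0,0,-0.025,0,-1,0,0,-0.04,0,-1,0,0,-0.04,0,-1,0,0,-0.04,0]

```text
time: 15.12
position: [0.4755, 0.1899, 0.1943]
tool_rot: [0.032, 0.999, -0.0, -0.001]
ft_force: [1.2, -0.4, 0.3]
grip_width: 0.0865
grip_force: 0.0
```

```bash
python3 plan.py -1 0.448,-0.306,0.19,72
python3 - <<'E'
from fit import *
p=robot.camera("scene")
print([(q["at"],q["score"]) for n in("short_house_mid","square_stand_seat") for q in robot.place_of(p,n)])
p=robot.camera("top")
for n,v in dict(square_house_mid=(.446,-.306,[-.3]),tower_mid=(.459,-.188,[0])).items():
    for d in robot.outline_of(p,n)[:1]: print(n,fit(p,n,d["region"],v),d["score"])
    print([(q["at"],q["score"]) for q in robot.place_of(p,n)])
im=cv2.resize(p["pixels"][205:255,360:460,::-1],None,fx=7,fy=7,interpolation=cv2.INTER_CUBIC);cv2.imwrite("pics/b5.png",im)
E
```

```text
t 15.12 pos [0.4755 0.1899 0.1943] yaw 176.31 w 0.0865 F [ 1.2 -0.4  0.3] q6 -1.35
-1, -0.0003, -0.0331, 0.0003, 6.95, -1, -0.0043, -0.0328, 0.0003, 6.95, -1, -0.0082, -0.0321, 0.0003, 6.95, -1, -0.0121, -0.0308, 0.0003, 6.95, -1, -0.0157, -0.0291, 0.0003, 6.95
-1, -0.0191, -0.027, 0.0003, 6.95, -1, -0.0223, -0.0245, 0.0003, 6.95, -1, -0.0251, -0.0216, 0.0003, 6.95, -1, -0.0275, -0.0184, 0.0003, 6.95, -1, -0.0295, -0.015, 0.0003, 6.95
-1, -0.0311, -0.0113, 0.0003, 6.95, -1, -0.0323, -0.0074, 0.0003, 6.95, -1, -0.0329, -0.0035, 0.0003, 6.95, -1, -0.0331, 0.0005, 0.0003, 6.95, -1, -0.0328, 0.0045, 0.0003, 6.95
[([0.4771, 0.1852, 0.061], 0.67), ([0.4674, 0.3875, 0.0117], 0.84)]
square_house_mid (array([ 0.4474, -0.3057, -0.3338]), np.float64(0.9414778325123153)) 0.84
[([0.4441, -0.307, 0.0644], 0.61), ([0.6588, 0.1691, 0.0116], 0.53)]
tower_mid (array([ 0.458 , -0.1883,  0.062 ]), np.float64(0.9591959798994975)) 0.66
[([0.4599, -0.188, 0.0686], 0.53)]
```

View pics/b5.png

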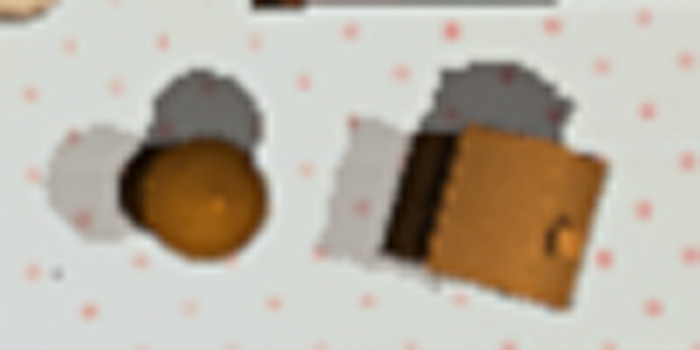

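The crop shows the square house (515,215) with clear edges about 18° off square, and the tower at (195,195). Going to the square house.

Emit:
servo_tool:
  rows: [-1,0,-0.033,0,7,-1,-0.0045,-0.033,0,7,-1,-0.008,-0.032,0,7,-1,-0.012,-0.031,0,7,-1,-0.0155,-0.029,0,7]

```text
time: 15.93
position: [0.465, 0.0237, 0.1915]
tool_rot: [0.334, 0.943, -0.0, -0.002]
ft_force: [1.0, -0.1, 0.1]
grip_width: 0.0871
grip_force: 0.0
```

Emit:
servo_tool:
  rows: [-1,-0.019,-0.027,0,7,-1,-0.0225,-0.0245,0,7,-1,-0.025,-0.0215,0,7,-1,-0.0275,-0.0185,0,7,-1,-0.0295,-0.015,0,7]

```text
time: 16.35
position: [0.4551, -0.1415, 0.1915]
tool_rot: [0.602, 0.798, -0.0, -0.002]
ft_force: [0.3, -0.2, -1.1]
grip_width: 0.0871
grip_force: 0.0
```

Emit:
servo_tool:
  rows: [-1,-0.031,-0.0115,0,7,-1,-0.0325,-0.0075,0,7,-1,-0.033,-0.0035,0,7,-1,-0.033,0.0005,0,7,-1,-0.033,0.0045,0,7]

```text
time: 16.77
position: [0.4441, -0.3068, 0.1912]
tool_rot: [0.814, 0.58, -0.0, -0.002]
ft_force: [0.8, 0.0, 0.5]
grip_width: 0.0871
grip_force: 0.0
```

Emit:
servo_tool:
  rows: [-1,0,0,0,0,-1,0,0,0,0]

```text
time: 16.93
position: [0.4444, -0.3072, 0.1913]
tool_rot: [0.813, 0.582, -0.0, -0.001]
ft_force: [-0.8, 1.0, -0.2]
grip_width: 0.087
grip_force: 0.0
```

```bash
python3 plan.py -1 0.447,-0.306,0.18,71.5
```

```text
t 16.93 pos [ 0.4444 -0.3072  0.1913] yaw 71.17 w 0.087 F [-0.8  1.  -0.2] q6 -0.48
-1, 0.002, 0.0021, 0.0113, -0.33
```

Emit:
servo_tool:
  rows: [-1,0.002,0.002,0.03,-0.3,-1,0,0,0.035,0,-1,0,0,0.035,0,-1,0,0,0.025,0,-1,0,0,0.0075,0]

```text
time: 17.35
position: [0.445, -0.3003, 0.0561]
tool_rot: [0.81, 0.586, -0.001, -0.005]
ft_force: [-1.0, 1.5, 0.0]
grip_width: 0.0872
grip_force: 0.0
```

Emit:
servo_tool:
  rows: [0.5,0,0,0,0,0.5,0,0,0,0,0.5,0,0,0,0,0.5,0,0,0,0,0.5,0,0,0,0]

```text
time: 17.77
position: [0.4485, -0.3053, 0.0621]
tool_rot: [0.811, 0.585, 0.0, 0.002]
ft_force: [-0.0, -0.0, 0.5]
grip_width: 0.0617
grip_force: 0.0
```

Emit:
servo_tool:
  rows: [0.5,0,0,0,0,0.5,0,0,0,0,0.5,0,0,0,0]

```text
time: 18.02
position: [0.4483, -0.3052, 0.0619]
tool_rot: [0.811, 0.585, 0.0, 0.001]
ft_force: [-1.2, 1.2, 6.7]
grip_width: 0.0582
grip_force: 15.0
```

```bash
python3 plan.py 0.5 0.447,-0.306,0.22,71.5 0.468,0.386,0.22,7
```

```text
t 18.02 pos [ 0.4483 -0.3052  0.0619] yaw 71.62 w 0.0582 F [-1.2  1.2  6.7] q6 -0.48
0.5, -0.0003, -0.0002, -0.0395, 0.03, 0.5, -0.0003, -0.0002, -0.0395, 0.03, 0.5, -0.0003, -0.0002, -0.0395, 0.03, 0.5, -0.0003, -0.0002, -0.0395, 0.03, 0.5, 0.0368, -0.0111, 0, 3.58
0.5, 0.0361, -0.0134, 0, 3.58, 0.5, 0.0352, -0.0156, 0, 3.58, 0.5, 0.0341, -0.0178, 0, 3.58, 0.5, 0.0329, -0.0199, 0, 3.58, 0.5, 0.0316, -0.0219, 0, 3.58
0.5, 0.0302, -0.0238, 0, 3.58, 0.5, 0.0287, -0.0257, 0, 3.58, 0.5, 0.027, -0.0274, 0, 3.58, 0.5, 0.0252, -0.029, 0, 3.58, 0.5, 0.0234, -0.0306, 0, 3.58
0.5, 0.0214, -0.032, 0, 3.58, 0.5, 0.0194, -0.0332, 0, 3.58, 0.5, 0.0173, -0.0344, 0, 3.58, 0.5, 0.0151, -0.0354, 0, 3.58, 0.5, 0.0128, -0.0363, 0, 3.58
0.5, 0.0105, -0.037, 0, 3.58, 0.5, 0.0082, -0.0376, 0, 3.58
```

Width 58 mm, so it's held by the 58 mm sides, which still fits the recess. Carrying it over.

Emit:
servo_tool:
  rows: [0.5,0,0,-0.0395,0,0.5,0,0,-0.0395,0,0.5,0,0,-0.0395,0,0.5,0,0,-0.0395,0,0.5,0.037,-0.011,0,3.6]

```text
time: 18.43
position: [0.4548, -0.2761, 0.227]
tool_rot: [0.83, 0.557, 0.002, 0.012]
ft_force: [2.6, -1.2, -0.9]
grip_width: 0.0581
grip_force: 15.0
```

Emit:
servo_tool:
  rows: [0.5,0.036,-0.0135,0,3.6,0.5,0.035,-0.0155,0,3.6,0.5,0.034,-0.018,0,3.6,0.5,0.033,-0.02,0,3.6,0.5,0.0315,-0.022,0,3.6]

```text
time: 18.85
position: [0.4532, -0.0721, 0.2187]
tool_rot: [0.907, 0.421, 0.0, -0.0]
ft_force: [0.3, 0.1, -2.0]
grip_width: 0.0581
grip_force: 15.0
```

Emit:
servo_tool:
  rows: [0.5,0.03,-0.024,0,3.6,0.5,0.0285,-0.0255,0,3.6,0.5,0.027,-0.0275,0,3.6,0.5,0.025,-0.029,0,3.6,0.5,0.0235,-0.0305,0,3.6]

```text
time: 19.27
position: [0.4587, 0.1198, 0.2187]
tool_rot: [0.962, 0.274, -0.0, -0.0]
ft_force: [0.8, -0.6, -1.3]
grip_width: 0.0579
grip_force: 15.0
```

Emit:
servo_tool:
  rows: [0.5,0.0215,-0.032,0,3.6,0.5,0.0195,-0.033,0,3.6,0.5,0.0175,-0.0345,0,3.6,0.5,0.015,-0.0355,0,3.6,0.5,0.013,-0.0365,0,3.6]

```text
time: 19.68
position: [0.4653, 0.3125, 0.2185]
tool_rot: [0.993, 0.121, -0.0, 0.0]
ft_force: [1.3, -0.9, -1.7]
grip_width: 0.058
grip_force: 15.0
```

Emit:
servo_tool:
  rows: [0.5,0.0105,-0.037,0,3.6,0.5,0.008,-0.0375,0,3.6,0.5,0,0,0,0,0.5,0,0,0,0]

```text
time: 20.02
position: [0.4675, 0.3891, 0.2181]
tool_rot: [0.998, 0.061, -0.0, 0.0]
ft_force: [0.6, -0.8, -0.4]
grip_width: 0.0579
grip_force: 15.0
```

```bash
python3 plan.py 0.5 0.469,0.387,0.12,7
python3 - <<'E'
from fit import *
p=robot.camera("scene")
print([(q["at"],q["score"]) for n in("square_house_mid","square_stand_seat") for q in robot.place_of(p,n)])
E
```

```text
t 20.02 pos [0.4675 0.3891 0.2181] yaw 7.05 w 0.0579 F [ 0.6 -0.8 -0.4] q6 1.96
0.5, 0.0004, 0.0008, 0.0327, 0.02, 0.5, 0.0004, 0.0008, 0.0327, 0.02, 0.5, 0.0004, 0.0008, 0.0327, 0.02
[([0.4673, 0.3894, 0.218], 0.86), ([0.4662, 0.379, 0.0155], 0.71)]
```

Emit:
servo_tool:
  rows: [0.5,0.0015,0.0025,0.038,0,0.5,0,0,0.038,0,0.5,0,0,0.033,0,0.5,0,0,0,0,0.5,0,0,0,0]

```text
time: 20.58
position: [0.4692, 0.3831, 0.1083]
tool_rot: [0.998, 0.059, -0.002, 0.001]
ft_force: [-0.2, -0.3, -1.2]
grip_width: 0.0581
grip_force: 15.0
```

Emit:
servo_tool:
  rows: [0.5,0,0,0.009,0,0.5,0,0,0.006,0,0.5,0,0,0.005,0,0.5,0,0,0,0,0.5,0,0,0,0]

```text
time: 21.0
position: [0.4704, 0.3854, 0.0901]
tool_rot: [0.998, 0.06, 0.0, -0.0]
ft_force: [0.4, 1.0, -1.3]
grip_width: 0.0578
grip_force: 15.0
```

```bash
python3 plan.py 0.5 0.469,0.387,0.072,7
python3 - <<'E'
from fit import *
p=robot.camera("scene")
im=cv2.resize(p["pixels"][230:350,160:320,::-1],None,fx=5,fy=5,interpolation=cv2.INTER_CUBIC);cv2.imwrite("pics/b6.png",im)
E
```

```text
t 21.0 pos [0.4704 0.3854 0.0901] yaw 6.83 w 0.0578 F [ 0.4  1.  -1.3] q6 1.95
0.5, -0.0012, -0.0017, 0.0181, -0.17
```

View pics/b6.png

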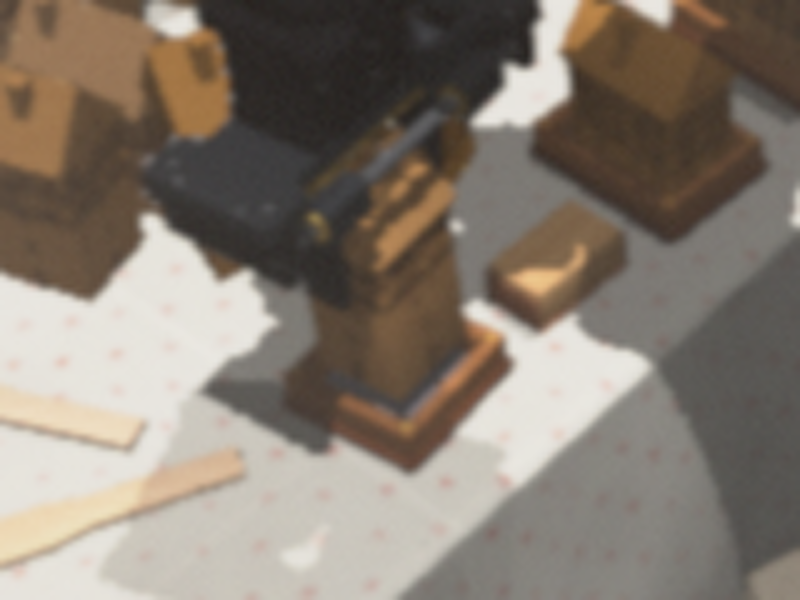

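The crop shows the square house (390,330) just above the square stand, centred and parallel to the rim. Lowering with a slight correction.

Emit:
servo_tool:
  rows: [0.5,-0.001,-0.001,0.003,0,0.5,0,0,0.004,0,0.5,0,0,0.004,0,0.5,0,0,0.003,0,0.5,0,0,0,0]

```text
time: 21.47
position: [0.4684, 0.3858, 0.0746]
tool_rot: [0.998, 0.059, -0.001, 0.0]
ft_force: [0.0, 0.3, -1.5]
grip_width: 0.0579
grip_force: 15.0
```

Emit:
servo_tool:
  rows: [0.5,0,0,0.0025,0,0.5,0,0,0.002,0,0.5,0,0,0,0]

```text
time: 21.72
position: [0.4695, 0.3868, 0.0721]
tool_rot: [0.998, 0.059, 0.001, -0.001]
ft_force: [-1.7, 1.6, 3.6]
grip_width: 0.0582
grip_force: 15.0
```

Emit:
servo_tool:
  rows: [-1,0,0,0,0,-1,0,0,0,0,-1,0,0,0,0,-1,0,0,0,0,-1,0,0,0,0]

```text
time: 22.13
position: [0.4691, 0.386, 0.0709]
tool_rot: [0.998, 0.059, -0.0, 0.0]
ft_force: [-0.4, 0.2, -0.6]
grip_width: 0.0824
grip_force: 0.0
```

Emit:
servo_tool:
  rows: [-1,0,0,0,0,-1,0,0,-0.025,0,-1,0,0,-0.04,0,-1,0,0,-0.04,0,-1,0,0,-0.04,0]

```text
time: 22.55
position: [0.4686, 0.3858, 0.2171]
tool_rot: [0.998, 0.059, -0.001, 0.0]
ft_force: [0.5, 0.5, 0.5]
grip_width: 0.0869
grip_force: 0.0
```

```bash
python3 plan.py -1 0.4585,-0.1885,0.215,90
python3 - <<'E'
from fit import *
p=robot.camera("scene")
print([(q["at"],q["score"]) for n in("square_house_mid","round_stand_seat") for q in robot.place_of(p,n)])
E
```

```text
t 22.55 pos [0.4686 0.3858 0.2171] yaw 6.81 w 0.0869 F [0.5 0.5 0.5] q6 1.96
-1, -0.0052, 0.0379, 0.0001, -5.55, -1, -0.0088, 0.0373, 0.0001, -5.55, -1, -0.0124, 0.0362, 0.0001, -5.55, -1, -0.0159, 0.0349, 0.0001, -5.55, -1, -0.0191, 0.0332, 0.0001, -5.55
-1, -0.0223, 0.0312, 0.0001, -5.55, -1, -0.0252, 0.0289, 0.0001, -5.55, -1, -0.0278, 0.0263, 0.0001, -5.55, -1, -0.0303, 0.0235, 0.0001, -5.55, -1, -0.0324, 0.0204, 0.0001, -5.55
-1, -0.0342, 0.0172, 0.0001, -5.55, -1, -0.0357, 0.0138, 0.0001, -5.55, -1, -0.0369, 0.0103, 0.0001, -5.55, -1, -0.0377, 0.0067, 0.0001, -5.55, -1, -0.0382, 0.003, 0.0001, -5.55
[([0.466, 0.3876, 0.0734], 0.76), ([0.6617, 0.165, 0.0095], 0.74)]
```

Square house at height 0.0734, so it's seated. Now the tower.

Emit:
servo_tool:
  rows: [-1,-0.005,0.038,0,-5.5,-1,-0.009,0.0375,0,-5.5,-1,-0.0125,0.036,0,-5.5,-1,-0.016,0.035,0,-5.6,-1,-0.019,0.033,0,-5.6]

```text
time: 23.12
position: [0.4636, 0.1928, 0.2144]
tool_rot: [0.954, 0.299, -0.002, -0.0]
ft_force: [0.7, -0.4, 0.3]
grip_width: 0.0869
grip_force: 0.0
```

Emit:
servo_tool:
  rows: [-1,-0.0225,0.031,0,-5.5,-1,-0.025,0.029,0,-5.5,-1,-0.028,0.0265,0,-5.5,-1,-0.0305,0.0235,0,-5.6,-1,-0.0325,0.0205,0,-5.6]

```text
time: 23.53
position: [0.4599, 0.0011, 0.2147]
tool_rot: [0.855, 0.519, -0.001, -0.001]
ft_force: [0.7, -0.4, 0.2]
grip_width: 0.087
grip_force: 0.0
```

Emit:
servo_tool:
  rows: [-1,-0.034,0.017,0,-5.5,-1,-0.0355,0.014,0,-5.5,-1,-0.037,0.0105,0,-5.5,-1,-0.0375,0.0065,0,-5.6,-1,-0.038,0.003,0,-5.6]

```text
time: 23.95
position: [0.4563, -0.1894, 0.2145]
tool_rot: [0.706, 0.708, -0.0, -0.002]
ft_force: [0.8, 0.5, -0.5]
grip_width: 0.087
grip_force: 0.0
```

Emit:
servo_tool:
  rows: [-1,0,0,0,0,-1,0,0,0,0]

```text
time: 24.12
position: [0.4569, -0.1897, 0.2145]
tool_rot: [0.709, 0.705, -0.0, -0.002]
ft_force: [-0.4, 0.5, 0.2]
grip_width: 0.087
grip_force: 0.0
```

```bash
python3 plan.py -1 0.4585,-0.1885,0.18,90
```

```text
t 24.12 pos [ 0.4569 -0.1897  0.2145] yaw 89.62 w 0.087 F [-0.4  0.5  0.2] q6 -0.61
-1, 0.0012, 0.0016, 0.0345, -0.38
```

Emit:
servo_tool:
  rows: [-1,0.001,0.0015,0.035,0,-1,0,0,0.035,0,-1,0,0,0.035,0,-1,0,0,0.03,0,-1,0,0,0.0135,0]

```text
time: 24.53
position: [0.4563, -0.1835, 0.0636]
tool_rot: [0.707, 0.707, -0.001, -0.005]
ft_force: [-0.3, 0.1, 0.1]
grip_width: 0.087
grip_force: 0.0
```

Emit:
servo_tool:
  rows: [0.6,0,0,0,0,0.6,0,0,0,0,0.6,0,0,0,0,0.6,0,0,0,0,0.6,0,0,0,0]

```text
time: 24.95
position: [0.4602, -0.1874, 0.0688]
tool_rot: [0.708, 0.707, 0.0, 0.001]
ft_force: [0.1, 0.6, -0.8]
grip_width: 0.0617
grip_force: 0.0
```

Emit:
servo_tool:
  rows: [0.6,0,0,0,0,0.6,0,0,0,0,0.6,0,0,0,0,0.6,0,0,0,0]

```text
time: 25.28
position: [0.4596, -0.1875, 0.0682]
tool_rot: [0.708, 0.707, 0.0, 0.0]
ft_force: [-0.4, -0.8, 5.3]
grip_width: 0.0448
grip_force: 14.9
```

```bash
python3 plan.py 0.6 0.4585,-0.1885,0.25,90 0.46,0.03,0.25,90 0.658,0.168,0.25,90
```

```text
t 25.28 pos [ 0.4596 -0.1875  0.0682] yaw 89.9 w 0.0448 F [-0.4 -0.8  5.3] q6 -0.61
0.6, -0.0002, -0.0002, -0.0364, -0.02, 0.6, -0.0002, -0.0002, -0.0364, -0.02, 0.6, -0.0002, -0.0002, -0.0364, -0.02, 0.6, -0.0002, -0.0002, -0.0364, -0.02, 0.6, -0.0002, -0.0002, -0.0364, -0.02
0.6, 0.0364, 0.0002, 0, -0, 0.6, 0.0364, 0.0002, 0, -0, 0.6, 0.0364, 0.0002, 0, -0, 0.6, 0.0364, 0.0002, 0, -0, 0.6, 0.0364, 0.0002, 0, -0
0.6, 0.0364, 0.0002, 0, -0, 0.6, 0.0197, 0.0283, 0, -0, 0.6, 0.0197, 0.0283, 0, -0, 0.6, 0.0197, 0.0283, 0, -0, 0.6, 0.0197, 0.0283, 0, -0
0.6, 0.0197, 0.0283, 0, -0, 0.6, 0.0197, 0.0283, 0, -0, 0.6, 0.0197, 0.0283, 0, -0
```

Emit:
servo_tool:
  rows: [0.6,0,0,-0.0365,0,0.6,0,0,-0.0365,0,0.6,0,0,-0.0365,0,0.6,0,0,-0.0365,0,0.6,0,0,-0.036,0]

```text
time: 25.7
position: [0.4588, -0.1869, 0.2511]
tool_rot: [0.708, 0.707, -0.0, -0.0]
ft_force: [0.5, -0.9, -1.1]
grip_width: 0.045
grip_force: 14.9
```

Emit:
servo_tool:
  rows: [0.6,0.036,0,0,0,0.6,0.037,0,0,0,0.6,0.037,0,0,0,0.6,0.037,0,0,0,0.6,0.037,0,0,0]

```text
time: 26.12
position: [0.4589, -0.0017, 0.2495]
tool_rot: [0.708, 0.706, -0.0, -0.0]
ft_force: [0.5, -0.0, -1.4]
grip_width: 0.0443
grip_force: 15.0
```

Emit:
servo_tool:
  rows: [0.6,0.036,0,0,0,0.6,0.02,0.028,0,0,0.6,0.02,0.028,0,0,0.6,0.02,0.028,0,0,0.6,0.02,0.028,0,0]

```text
time: 26.53
position: [0.5723, 0.1141, 0.2492]
tool_rot: [0.707, 0.707, -0.0, -0.0]
ft_force: [0.2, -0.7, -0.0]
grip_width: 0.0446
grip_force: 15.0
```

Emit:
servo_tool:
  rows: [0.6,0.02,0.028,0,0,0.6,0.02,0.028,0,0,0.6,0.02,0.028,0,0,0.6,0,0,0,0,0.6,0,0,0,0]

```text
time: 26.95
position: [0.6562, 0.1734, 0.248]
tool_rot: [0.707, 0.707, -0.001, -0.001]
ft_force: [-0.1, -1.4, -1.8]
grip_width: 0.0449
grip_force: 15.0
```

```bash
python3 plan.py 0.6 0.659,0.168,0.11,90;  python3 - <<'E'
from fit import *
p=robot.camera("scene")
print([(q["at"],q["score"]) for n in("tower_mid","round_stand_seat") for q in robot.place_of(p,n)])
E
```

```text
t 26.95 pos [0.6562 0.1734 0.248 ] yaw 90.01 w 0.0449 F [-0.1 -1.4 -1.8] q6 0.09
0.6, -0.0014, 0.0007, 0.0345, 0, 0.6, -0.0014, 0.0007, 0.0345, 0, 0.6, -0.0014, 0.0007, 0.0345, 0, 0.6, -0.0014, 0.0007, 0.0345, 0
[([0.6575, 0.1747, 0.2435], 0.78), ([0.6598, 0.1646, 0.0096], 0.59)]
```

Emit:
servo_tool:
  rows: [0.6,-0.003,0.001,0.036,0,0.6,-0.003,0.001,0.036,0,0.6,0,0.001,0.036,0,0.6,0,0,0.035,0,0.6,0,0,0,0]

```text
time: 27.52
position: [0.652, 0.1647, 0.0992]
tool_rot: [0.708, 0.706, -0.006, -0.005]
ft_force: [-1.1, -0.1, -1.3]
grip_width: 0.0442
grip_force: 15.0
```

Emit:
servo_tool:
  rows: [0.6,0,0,0,0,0.6,0,0,0,0]

```text
time: 27.68
position: [0.66, 0.1662, 0.1088]
tool_rot: [0.708, 0.706, 0.001, 0.001]
ft_force: [0.8, -0.1, -0.0]
grip_width: 0.0445
grip_force: 15.0
```

```bash
python3 plan.py 0.6 0.659,0.167,0.09,90;  python3 - <<'E'
from fit import *
p=robot.camera("scene")
print([(q["at"],q["score"]) for n in("tower_mid","round_stand_seat") for q in robot.place_of(p,n)])
for q in((.66,.167,.024),): print(cv2.projectPoints(np.array([q]),p["rvec"],p["tvec"],p["intrinsics"],None)[0])
im=cv2.resize(p["pixels"][160:260,190:310,::-1],None,fx=6,fy=6,interpolation=cv2.INTER_CUBIC);cv2.imwrite("pics/b7.png",im)
E
```

```text
t 27.68 pos [0.66   0.1662 0.1088] yaw 89.89 w 0.0445 F [ 0.8 -0.1 -0. ] q6 0.08
0.6, 0.0008, -0.001, 0.0188, -0.11
[([0.6584, 0.1678, 0.1056], 0.78), ([0.6594, 0.1692, 0.0095], 0.57)]
[[[247.3982 225.7892]]]
```

View pics/b7.png

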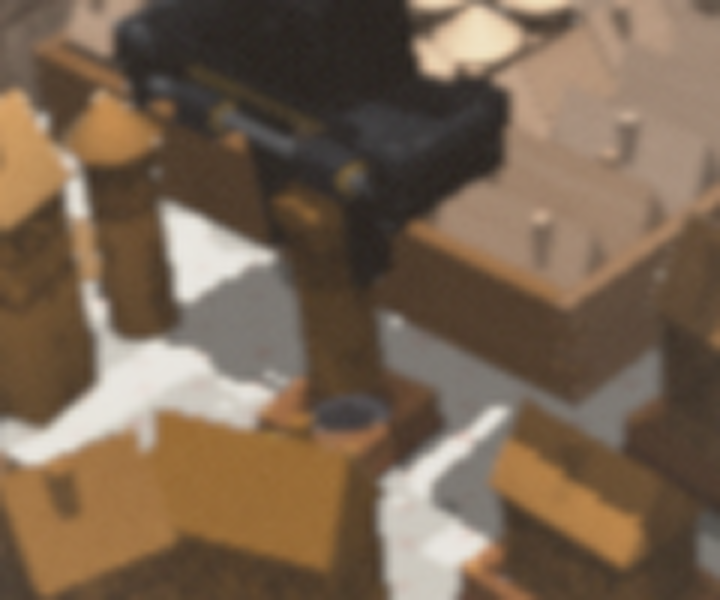

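The crop shows the tower (345,300) over the round recess (350,412), centred within about 2 mm. Lowering slowly.

Emit:
servo_tool:
  rows: [0.6,0.0005,0,0.006,0,0.6,0,0,0.005,0,0.6,0,0,0.004,0,0.6,0,0,0.004,0,0.6,0,0,0,0]

```text
time: 28.25
position: [0.658, 0.167, 0.0862]
tool_rot: [0.708, 0.707, -0.001, -0.001]
ft_force: [-0.9, -0.1, -1.3]
grip_width: 0.045
grip_force: 15.0
```

Emit:
servo_tool:
  rows: [0.6,0,0,0.003,0,0.6,0,0,0.003,0,0.6,0,0,0.002,0,0.6,0,0,0,0,0.6,0,0,0,0]

```text
time: 28.67
position: [0.6588, 0.167, 0.0793]
tool_rot: [0.708, 0.707, -0.0, -0.0]
ft_force: [0.4, 1.5, -0.8]
grip_width: 0.0448
grip_force: 15.0
```

Emit:
servo_tool:
  rows: [0.6,0,0,0.0015,0,0.6,0,0,0,0,0.6,0,0,0,0]

```text
time: 28.92
position: [0.6592, 0.167, 0.0784]
tool_rot: [0.708, 0.707, 0.0, 0.0]
ft_force: [0.2, -0.6, 0.8]
grip_width: 0.0444
grip_force: 15.0
```

Emit:
servo_tool:
  rows: [-1,0,0,0,0,-1,0,0,0,0,-1,0,0,0,0,-1,0,0,0,0,-1,0,0,0,0]

```text
time: 29.33
position: [0.6589, 0.167, 0.0781]
tool_rot: [0.708, 0.707, 0.0, -0.0]
ft_force: [0.3, 0.1, -0.4]
grip_width: 0.0701
grip_force: 0.0
```

Emit:
servo_tool:
  rows: [-1,0,0,0,0,-1,0,0,0,0,-1,0,0,-0.015,0,-1,0,0,-0.03,0,-1,0,0,-0.04,0]

```text
time: 29.75
position: [0.6562, 0.1667, 0.1602]
tool_rot: [0.708, 0.707, -0.003, -0.003]
ft_force: [0.6, -0.1, -0.8]
grip_width: 0.0866
grip_force: 0.0
```

Emit:
servo_tool:
  rows: [-1,0,0,-0.04,0,-1,0,0,-0.04,0,-1,-0.037,0,0,0,-1,-0.037,0,0,0,-1,-0.037,0,0,0]

```text
time: 30.17
position: [0.6589, 0.0556, 0.2447]
tool_rot: [0.707, 0.707, 0.001, 0.001]
ft_force: [0.1, 0.3, -1.5]
grip_width: 0.0874
grip_force: 0.0
```

Emit:
servo_tool:
  rows: [-1,-0.037,0,0,0,-1,-0.037,0,0,0,-1,-0.037,0,0,0,-1,-0.037,0,0,0,-1,0,0,0,0]

```text
time: 30.58
position: [0.6587, -0.0998, 0.2431]
tool_rot: [0.71, 0.704, -0.001, 0.002]
ft_force: [-0.1, 0.3, 0.2]
grip_width: 0.0871
grip_force: 0.0
```

```bash
python3 plan.py -1;  python3 - <<'E'
from fit import *
for c in("scene","top"):
    p=robot.camera(c)
    for n in("long_house_mid","short_house_mid","square_house_mid","tower_mid","jar_mid","block_mid"): print(c,n,[(np.round(q["at"],4),round(q["score"],2)) for q in robot.place_of(p,n)[:2]])
    im=cv2.resize(p["pixels"][170:320,150:370,::-1] if c=="scene" else p["pixels"][130:260,140:360,::-1],None,fx=3.5,fy=3.5,interpolation=cv2.INTER_CUBIC);cv2.imwrite(f"pics/end_{c}.png",im)
E
```

```text
t 30.58 pos [ 0.6587 -0.0998  0.2431] yaw 89.54 w 0.0871 F [-0.1  0.3  0.2] q6 -0.31
scene long_house_mid [(array([0.4758, 0.0665, 0.0749]), 0.87), (array([0.475 , 0.1842, 0.0601]), 0.62)]
scene short_house_mid [(array([0.4742, 0.1861, 0.0591]), 0.83)]
scene square_house_mid [(array([0.4669, 0.3878, 0.0753]), 0.65)]
scene tower_mid [(array([0.6585, 0.1681, 0.0738]), 0.68)]
scene jar_mid [(array([ 0.5495, -0.1245,  0.0361]), 0.79)]
scene block_mid [(array([0.4531, 0.288 , 0.0096]), 0.63)]
top long_house_mid [(array([0.4718, 0.0656, 0.0754]), 0.96)]
top short_house_mid [(array([0.4737, 0.1866, 0.0561]), 0.8), (array([0.4766, 0.0558, 0.0104]), 0.31)]
top square_house_mid [(array([0.4666, 0.3852, 0.0718]), 0.63)]
top tower_mid [(array([0.6562, 0.1642, 0.077 ]), 0.82)]
top jar_mid [(array([0.4761, 0.0655, 0.0741]), 0.27)]
top block_mid [(array([0.4548, 0.2854, 0.016 ]), 0.92)]
```

View pics/end_scene.png

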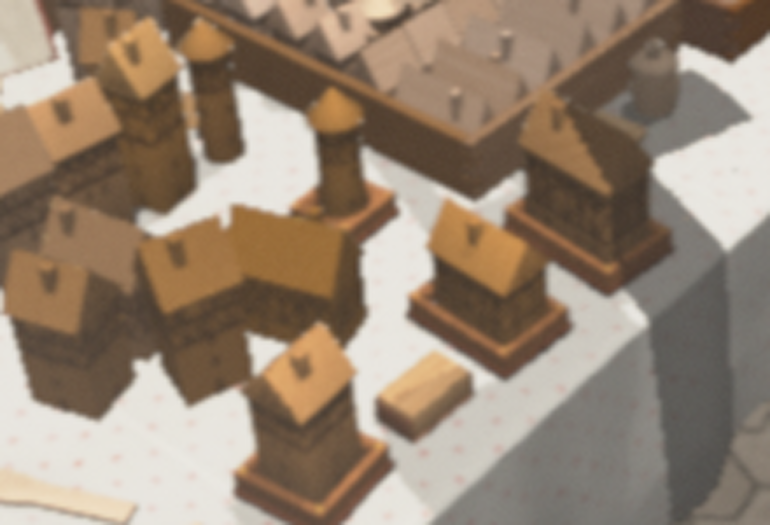

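View pics/end_top.png

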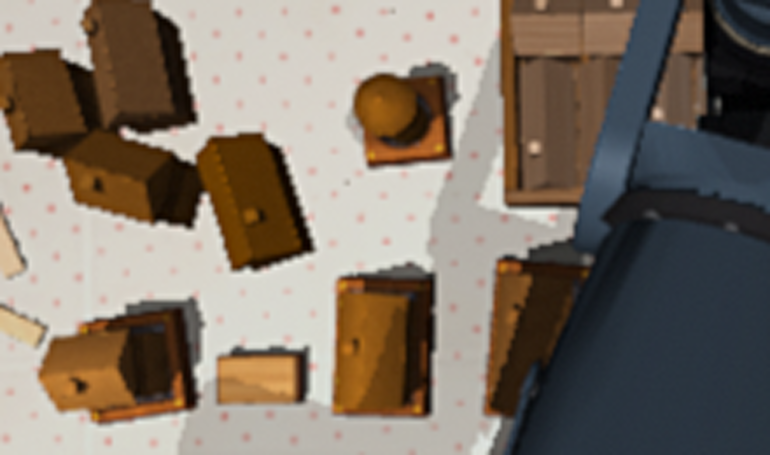

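Both end views show all four buildings upright inside their stands: tower at scene crop (340,160), long house (585,180), short house (490,275) and square house (305,420). The jar and sanding block haven't moved. Handing in.

```bash
python3 -c "
from rig import robot
print(robot.hand_in())"
```

```text
the job is handed in; nothing more can be done
None
```

All four buildings are standing upright and fully seated in their matching stands, the jar and sanding block are where they were, and the job was handed in at about 31 s of the 112 s allowed.

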